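Seat a capsule housing in the slotted test cradle and fold in the deflector arm

TASK

Set up the brass capsule housing for a deflection check. Slide it along the bench, upright and never lifted, into the mouth of the slotted cradle plate until its flange is under the plate and its barrel is fully home at the end of the slot. Then swing the inner bar of the jointed deflector arm fully round to its stop, and only after that fold the outer bar fully in to its stop so that its magnet faces the housing without touching it; leave everything else on the bench where it is and let go.

Things in the scene. Friction and masses are not known exactly. Their poses are not given: they have to be found in the camera images.
- housing: Brass capsule housing, loose, standing on its flange (0.28 to 0.52 kg): flange 72 mm across, 8 mm thick; barrel 46 mm across from 8 to 72 mm height; rim 44 mm across from 72 to 82 mm, white compass dial on top. Origin: centre of the flange's underside, at bench level; z up along its axis. Its yaw means nothing.
- cradle: Cradle fixed to the bench: level aluminium plate, underside 11 and top 19 mm above the bench, on rails along both sides and the back, with a U slot open to its own -x (the mouth, facing roughly the robot). Origin at bench level. Own x runs along the slot, inwards; z up. Plate: x -45 to 55, y -65 to 65 mm. An ear (y 65 to 115, x -1 to 55 mm, 19 mm high) carries the arm's post at x 25, y 92 mm.
- seat (a point): Same point and axes as the cradle's origin: where the housing's origin is when it is fully home, the barrel against the slot's end.
- mouth (a point): Middle of the slot's mouth, at the plate's front edge (cradle x = -45 mm, y = 0), at bench level, axes as the cradle. The slot is 74 mm wide here and narrows to 50 mm over the next 20 mm; the space for the flange under the plate is 80 mm wide.
- inner_bar (a joint): Deflector arm, inner bar, in rad: 0 = fully round at its stop, pointing along the cradle's -x; grows as it is swung away clockwise seen from above (1.57: it points along the cradle's +y). Closed by pushing it counter-clockwise. Aluminium bar 16 mm square, level, 50 to 66 mm above the bench, 95 mm from post to elbow. Stays where left (friction 0.1 N m).
- outer_bar (a joint): Deflector arm, outer bar, in rad, relative to the inner bar: 0 = fully folded at its stop, square to the inner bar (both at 0: it lies across the front of the mouth, magnet 19 mm from a seated barrel); 1.57 = in line with it. Folded by pushing it counter-clockwise seen from above. Bar 14 mm wide, 50 to 66 mm above the bench. Stays where left (friction 0.06 N m).
- inner_pivot (a point): Axis of the post about which the inner bar turns, at the bar's mid-height, 58 mm above the bench; a brass knob 18 mm across stands over it up to 76 mm. The inner bar lies along this frame's own -x; z up.
- outer_pivot (a point): Axis of the elbow between inner and outer bar, at mid-height, 58 mm above the bench; brass knob over it up to 76 mm. The outer bar lies along this frame's own -y; own +x is the magnet's side; z up. The plain bar runs from 12 to 68 mm out.
- magnet_face (a point): Middle of the dark ceramic magnet's face, near the outer bar's free end: 92 mm along that bar from the elbow and 28 mm off its middle line, 58 mm above the bench. Axes as the elbow's. With its aluminium holder the magnet is 46 mm long along the bar, 28 mm high, and stands 2 to 28 mm to that side of the middle line.
- vise: Cast iron bench vise bolted to the bench, about 180 x 100 mm and 110 mm high, a bare brass capsule in its jaws (not the one to use). Origin: centre of its base at bench level. Leave alone.
- thumb_compass: Blue plastic thumb compass, loose, 80 x 50 mm, 12 mm high. Origin: underside, near its middle. Leave alone.
- dividers: Stainless dividers, loose, lying flat, about 170 mm long and 50 mm wide, 8 mm high. Origin: underside, near its middle. Leave alone.
- spare_magnet: Loose dark ceramic magnet block, 60 x 25 x 12 mm. Origin: centre of its underside. Leave alone.

How it is judged:
By the outcome, as a careful person would: the job done as asked, in the order asked, and still so for the second after the job is handed in, with the robot touching nothing.
It also fails if it takes over 64 s, if anything falls off the work surface, if the arm or the gripper's body presses on something with over 40 N, if the wrist force passes 120 N, or if a joint passes its speed limit or range.

ROBOT

A 6-joint arm with a two-finger parallel gripper is mounted at the origin on the work surface. World frame = base frame: x ahead of the robot, y to its left, z up, the work surface at z = 0. Lengths are in m, angles in rad, forces in N, time in s.
With the tool pointing down it reaches from about 0.3 to 0.875 m from the base axis. Payload 6.4 kg.
Tool frame: the origin (TCP) lies midway between the tips of the shut fingers; the grasp point (between the pads) lies 19 mm behind it (ctrl.hold_point_z is the distance from the TCP to the grasp point, in m); z points along the fingers, y is the line along which they close (so a half turn about z gives the same grasp; the last joint's range is limited). The gripper opens to 85 mm and grips with 20 to 120 N. Pads are 22 mm wide; open, the fingers measure 114 mm over their backs; the gripper's body (76 mm by 85 mm) begins 54 mm behind the grasp point. The pads swing forward as they close: fully open they stand 13 mm farther back than shut.
Start: joints at [-1.512, 0.181, 1.607, -0, 1.354, -0.206], TCP at [0.151, -0.555, 0.231] pointing down, gripper open.
Joint ranges: [-2.99, 2.99], [-0.89, 2.07], [0.3, 2.58], [-1.14, 4.28], [0, 2.63], [-3.12, 3.12]. Speed limits (rad/s): [2.57, 2.57, 3.01, 3.14, 3.14, 3.14].

INTERFACE

Orientations are given as a unit quaternion [w, x, y, z].
In Python, from bench import ctrl gives the robot as it stands.
- The arm moves only by the tool carry_out, never from a script. Its argument "plan" is text: rows parted by semicolons, each of 6 numbers parted by spaces: the shift along the tool's x, y, z as a fraction of full scale, then the turn, a rotation vector about the tool's x, y, z as a fraction of full scale. A call has exactly 8 rows; each row shifts and turns the commanded pose from where the row before left it, along the tool's axes as they then stand; what a row does not reach is not made up. Full scale, the value 1, is 40 mm for a shift and 0.1 rad for a turn. A row lasts 1/12 s, in which the tool goes at most 41.7 mm and 7.16 degrees, less where a joint would pass 70% of its speed; a pose out of reach is approached as far as the arm can. A call with a number of a shift or a turn outside -1 to 1 is refused whole. A call with a gripper value outside its range is refused whole. "claw" is the gripper's target within -1 to 1 (shut at 1, half-way at 0, fully open at -1), set as the call begins (left out, the last holds). The fingers move at their own pace and stop on an object; the grip force is fixed at half the most. Time passes only in rows, so rows that do not move let the fingers close, or fill a call up. It gives the time, the measured TCP pose, the force, the opening and the grip force at its end, in the units of the state.
- ctrl.get_obs(): the state, without advancing time (a new reading comes with each control period).
- ctrl.camera(name): name is "side" or "top" or "wrist"; returns a dict with "pixels" (480x640x3 uint8, red, green, blue), "mtx" (3x3 intrinsics, pixels), "k1" (the pictures are not rectified: a ray, as slopes to the right and down, at radius r is drawn at 1 + k1 r^2 times it, then the intrinsics apply), "R" (3x3) and "t" (3): a world point X has camera coordinates R X + t. Camera axes: x right, y down, z forward; pixel columns grow to the right and rows downward; lengths in m; the calibration is good to about 2 mm. A picture is of the moment at which its call begins. There is no depth.
- ctrl.hand_in(): hands the job in; it is judged then, once.
The state is a dict: "time_s": time; "q": joint angles; "dq": joint speeds; "joint_efforts": joint torques, N m; "eef_pos": TCP position; "eef_rot": TCP orientation; "wrist_force": force on the tool from outside, world axes, zero at the start; "torque": the same for the moment, N m; "opening": opening from 0.0 (shut) to 1.0 (fully open); "grasp_force": force on a finger pad.
Only numpy, scipy, OpenCV 4.12 (cv2) and the standard library are available. Lean on these libraries where they do the work, as an engineer would, in place of code of your own. Each camera call takes 0.05 s, during which the arm holds its last target. There are 200 camera calls.

## Working session

There is one attempt and no reset: what is moved stays moved. The work goes in short steps, Python scripts to look and compute and a tool call to move; the robot and the scene stay as the last step left them, time stands still between calls to the robot, and variables do not carry over. Pictures are saved under pics/ and viewed, at most 10 in all, crops included, and the job is handed in when it is done.

Besides the shell and the picture viewer there is one more tool, called after ">>>" as name(argument=value, ...) on one line, values as JSON. carry_out: Moves the arm, as the interface text tells. Shift numbers are shares of 40 mm and turn numbers shares of 0.1 rad, none past 1 either way. Its arguments: {"type":"object","properties":{"plan":{"type":"string"},"claw":{"type":"number"}},"required":["plan"]}

```bash
mkdir -p pics; python3 - <<'E'
from bench import ctrl
import cv2,numpy as np,json
print(ctrl.get_obs()); print(ctrl.hold_point_z)
for n in("top","side"):
    c=ctrl.camera(n); cv2.imwrite(f"pics/{n}0.png",c["pixels"][:,:,::-1])
    np.savez(f"{n}0.npz",**c)
    print(n,c["mtx"].tolist(),c["k1"],c["R"].tolist(),c["t"])
E
```

```text
{'time_s': 0.0, 'q': array([-1.51231694e+00,  1.81563193e-01,  1.60798122e+00, -1.33973735e-05,
        1.35381845e+00, -2.06308427e-01]), 'dq': array([-7.72465255e-04,  1.30828065e-04,  9.67135750e-05, -2.60041628e-04,
       -2.36952234e-03, -2.49832062e-03]), 'joint_efforts': array([ 5.93002133e-04, -4.44869649e+01, -3.51337910e+01, -1.16399683e-04,
        9.21815255e-03,  2.21156512e-05]), 'eef_pos': array([ 0.15045549, -0.55439949,  0.23038465]), 'eef_rot': array([-8.83173272e-04,  9.91248142e-01,  1.32008857e-01,  5.88402245e-05]), 'wrist_force': array([-1.40945675, -0.40126771, -0.02630858]), 'torque': array([ 0.00141076, -0.00934305,  0.01097738]), 'grasp_force': 0.0, 'opening': 1.0008659153441646}
0.0187
top [[505.4456107174949, 0.0, 329.5603351690846], [0.0, 505.4456107174949, 239.46840660166308], [0.0, 0.0, 1.0]] 0.021037458313156624 [[-0.01387127370673609, -0.9995963533969432, 0.02479350804719145], [-0.9945273645855917, 0.011224548138429307, -0.10387170264092857], [0.10355147925640756, -0.026098655034722033, -0.9942816257726925]] [-0.03211247  0.58650676  1.01553314]
side [[542.4314044722745, 0.0, 308.11234589994206], [0.0, 542.4314044722745, 246.2318674390598], [0.0, 0.0, 1.0]] 0.020737767438957184 [[-0.9986906834299246, -0.050813087718902576, -0.005911763420618584], [-0.029734916509149934, 0.6706474029427232, -0.741180069663489], [0.041626356680162846, -0.7400338445251349, -0.671280236106266]] [0.57355929 0.07722133 1.17674232]
```

View pics/top0.png

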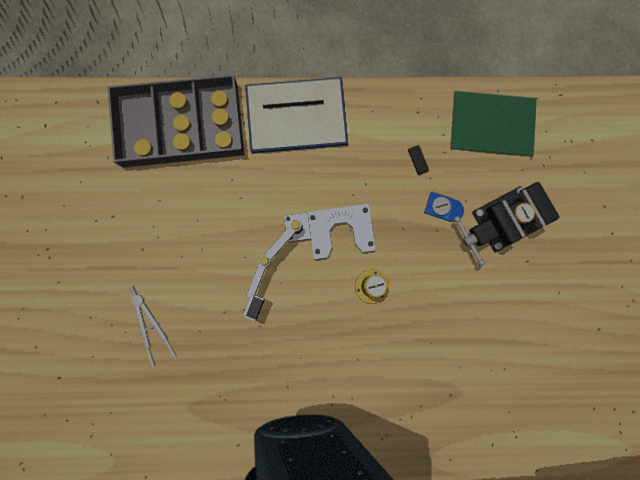

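View pics/side0.png

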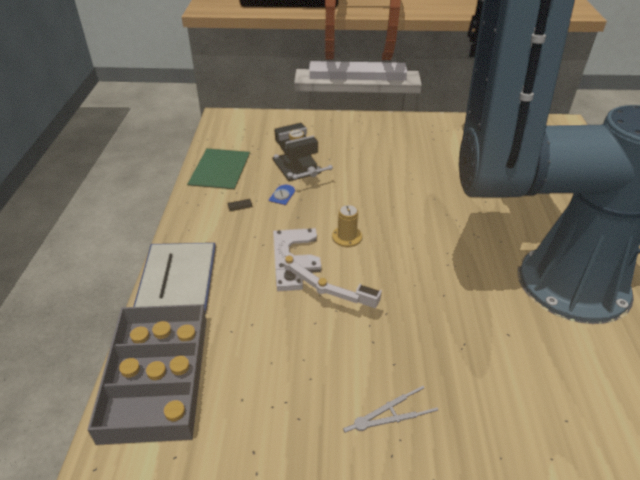

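The top view shows the housing dial at (376,286) and flange at (372,287). The slotted plate spans about (309–375, 205–260), with its mouth facing down in the image. The knobs are at (296,225) and (264,261), and the magnet is at (256,307). The side view agrees with this.

```bash
cat > h.py <<'E'
import numpy as np,cv2
def cast(c,uv,z):
    uv=np.atleast_2d(np.array(uv,float)); K=c["mtx"]
    d=(uv-[K[0,2],K[1,2]])/[K[0,0],K[1,1]]; s=d.copy()
    for _ in range(10): s=d/(1+float(c["k1"])*(s**2).sum(1,keepdims=True))
    r=np.c_[s,np.ones(len(s))]@c["R"]; o=-c["R"].T@c["t"]
    return o+r*((z-o[2])/r[:,2])[:,None]
def proj(c,X):
    p=np.atleast_2d(X)@c["R"].T+c["t"]; s=p[:,:2]/p[:,2:]
    s=s*(1+float(c["k1"])*(s**2).sum(1,keepdims=True)); K=c["mtx"]
    return s*[K[0,0],K[1,1]]+[K[0,2],K[1,2]]
E
python3 - <<'E'
from h import *
c=dict(np.load("top0.npz")); im=c["pixels"][:,:,::-1]
hsv=cv2.cvtColor(np.ascontiguousarray(im),cv2.COLOR_BGR2HSV)
# yellow brass blobs
m=cv2.inRange(hsv,(18,130,80),(32,255,255))
n,l,s,ce=cv2.connectedComponentsWithStats(m)
for i in range(1,n):
    if s[i,4]>15 and s[i,1]>180: print("brass",s[i],ce[i].round(1))
m=cv2.inRange(hsv,(0,0,120),(180,45,255)); m[:, :235]=0; m[:195]=0;m[340:]=0;m[:,400:]=0
n,l,s,ce=cv2.connectedComponentsWithStats(m)
for i in range(1,n):
    if s[i,4]>30: print("grey",s[i],ce[i].round(1))
for nm,uv,z in [("dial",(376,286.5),.082),("flange",(372,287.5),.008),("post",(296,225),.076),("elbow",(264,261),.076),("magnet",(256,307),.072)]:
    print(nm,cast(c,uv,z).round(4))
crop=cv2.resize(im[195:330,235:400],None,fx=4.4,fy=4.4,interpolation=cv2.INTER_CUBIC)
cv2.imwrite("pics/crop0.png",crop)
E
```

```text
brass [515 204   8  18  21] [517.1 213.7]
brass [292 221   8   8  52] [295.4 224.4]
brass [260 257   8   8  51] [263.5 260.6]
brass [355 269  34  35 520] [369.6 286.5]
grey [ 260  204  116   57 2662] [328.7 228.7]
grey [243 258  23  63 326] [254.  287.4]
grey [367 276  19  20 244] [375.8 285.6]
dial [[ 0.4873 -0.1276  0.082 ]]
flange [[ 0.4861 -0.1278  0.008 ]]
post [[0.611  0.0279 0.076 ]]
elbow [[0.5403 0.0911 0.076 ]]
magnet [[0.4508 0.1071 0.072 ]]
```

View pics/crop0.png

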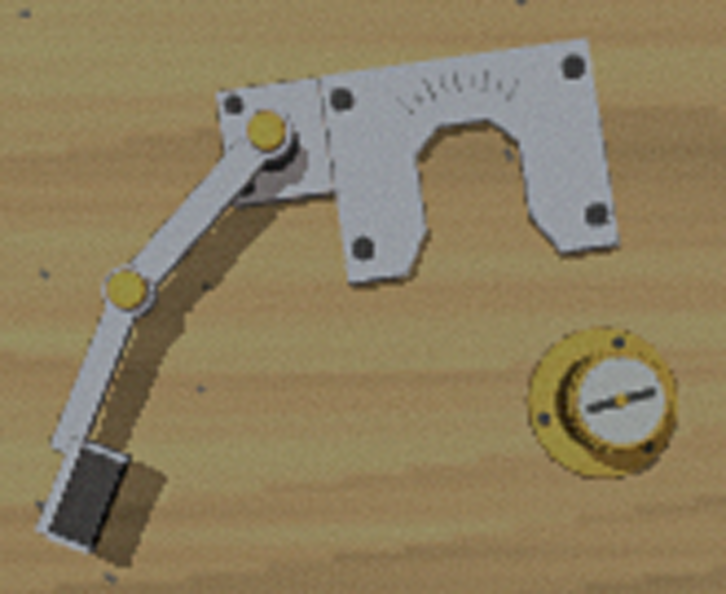

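The enlarged crop shows the plate corners at front-left (350,284), front-right (618,245), back-right (587,39) and back-left (320,78), with the knobs at (266,131) and (127,290). The magnet is on the right-hand (inner) side of the outer bar, at (90,497).

```bash
python3 - <<'E'
from h import *
c=dict(np.load("top0.npz"))
f=lambda p:(np.array(p,float)+.5)/4.4-.5+[235,195]
P=cast(c,[f(p) for p in[(350,284),(618,245),(587,39),(320,78)]],.019)[:,:2]
Q=np.array([[-45,65],[-45,-65],[55,-65],[55,65]])/1000
M=Q-Q.mean(0);N=P-P.mean(0)
a=np.arctan2((M[:,0]*N[:,1]-M[:,1]*N[:,0]).sum(),(M*N).sum())
R=np.array([[np.cos(a),-np.sin(a)],[np.sin(a),np.cos(a)]])
o=P.mean(0)-R@Q.mean(0)
print("cradle",o,a,"resid",(Q@R.T+o-P).round(4).tolist())
post=R@[.025,.092]+o
print("post model",post)
kn=cast(c,[[295.5,224.6],[263.6,260.8]],.076)[:,:2];print("knobs",kn,np.linalg.norm(kn[0]-kn[1]))
toc=lambda p:((np.atleast_2d(p)-o)@R).round(4)
d=cast(c,[375.8,285.8],.082)[0,:2];fl=cast(c,f((603,403)),.006)[0,:2]
print("housing",d,fl,toc(d),toc(fl)); 
e=toc(kn); print(e); v=e[1]-e[0]
print("inner q",-(np.arctan2(v[1],v[0])-np.pi)) 
m=toc(cast(c,[f((127,455)),f((93,552)),f((52,440)),f((40,528))],.07)[:,:2]);print("magnet corners",m)
E
```

```text
cradle [ 0.59951675 -0.06514956] 0.13290586430131027 resid [[-0.0001, 0.0004], [0.0001, -0.0007], [-0.0002, -0.0001], [0.0002, 0.0004]]
post model [0.6121049  0.02935196]
knobs [[0.61177287 0.02884931]
 [0.54068814 0.09191634]] 0.09502888613261098
housing [ 0.4887089  -0.12725668] [ 0.48882365 -0.12734699] [[-0.1181 -0.0469]] [[-0.118 -0.047]]
[[ 0.0246  0.0915]
 [-0.0375  0.1635]]
inner q 0.8590899822717972
magnet corners [[-0.1094  0.174 ]
 [-0.1496  0.1945]
 [-0.098   0.206 ]
 [-0.1356  0.2162]]
```

```bash
cat >> h.py <<'E'
from scipy.spatial.transform import Rotation as Ro
O=np.array([.5995,-.0651]);A=.133
def c2w(x,y): return O+np.array([[np.cos(A),-np.sin(A)],[np.sin(A),np.cos(A)]])@[x,y]
def need(x,y,z,yaw):
    "total shift/turn in units from the present pose to TCP x,y,z with tool x at yaw, pointing down"
    from bench import ctrl
    o=ctrl.get_obs(); q=o["eef_rot"]; r=Ro.from_quat([q[1],q[2],q[3],q[0]])
    t=Ro.from_euler("z",yaw)*Ro.from_euler("x",np.pi)
    print("t",round(o["time_s"],2),"shift",(r.inv().apply(np.array([x,y,z])-o["eef_pos"])/.04).round(2),
     "turn",((r.inv()*t).as_rotvec()/.1).round(2),"pos",o["eef_pos"].round(4),"F",o["wrist_force"].round(1))
E
python3 -c "
from h import *
need(.4888,-.1273,.15,A)"
```

```text
t 0.1 shift [10.96 -8.09  2.03] turn [-0.02 -0.    1.32] pos [ 0.1505 -0.5544  0.2305] F [0.2 0.  0.8]
```

>>> carry_out(plan="0.7 -0.5 0.1 0 0 0;0.7 -0.5 0.1 0 0 0;0.7 -0.5 0.1 0 0 0;0.7 -0.5 0.1 0 0 0;0.7 -0.5 0.1 0 0 0;0.7 -0.5 0.1 0 0 0;0.7 -0.5 0.1 0 0 0;0.7 -0.5 0.1 0 0 0", claw=-1)

```text
time_s: 0.77
eef_pos: [0.3254, -0.3402, 0.1988]
eef_rot: [-0.0, 0.991, 0.132, -0.0]
wrist_force: [-0.0, 0.1, -0.5]
opening: 0.998
grasp_force: 0.0
```

>>> carry_out(plan="0.7 -0.5 0.1 0 0 0;0.7 -0.5 0.1 0 0 0;0.7 -0.5 0.1 0 0 0;0.7 -0.5 0.1 0 0 0;0.7 -0.5 0.1 0 0 0;0.7 -0.5 0.1 0 0 0;0 0 0 0 0 0.7;0 0 0 0 0 0.6")

```text
time_s: 1.43
eef_pos: [0.4561, -0.1798, 0.1745]
eef_rot: [-0.001, 0.998, 0.068, -0.001]
wrist_force: [0.5, 0.1, 0.3]
opening: 1.0
grasp_force: 0.0
```

```bash
python3 -c "
from h import *
need(.4888,-.1273,.15,A)"
```

```text
t 1.43 shift [ 0.99 -1.19  0.61] turn [-0.01  0.01  0.03] pos [ 0.4561 -0.1798  0.1745] F [0.5 0.1 0.3]
```

>>> carry_out(plan="0.33 -0.4 0.2 0 0 0;0.33 -0.4 0.2 0 0 0;0.33 -0.39 0.2 0 0 0;0 0 0 0 0 0;0 0 0 0 0 0;0 0 0 0 0 0;0 0 0 0 0 0;0 0 0 0 0 0")

```text
time_s: 2.1
eef_pos: [0.4883, -0.1305, 0.1517]
eef_rot: [0.0, 0.998, 0.067, 0.0]
wrist_force: [-0.1, -0.4, -0.1]
opening: 1.001
grasp_force: 0.0
```

```bash
python3 - <<'E'
from h import *
from bench import ctrl
need(.4888,-.1273,.03,A)
c=ctrl.camera("wrist"); im=np.ascontiguousarray(c["pixels"][:,:,::-1]); cv2.imwrite("pics/w1.png",im)
np.savez("w1.npz",**c)
hsv=cv2.cvtColor(im,cv2.COLOR_BGR2HSV)
p=proj(c,[[.4888,-.1273,.082],[.4888,-.1273,.008]]);print(p)
E
```

```text
t 2.1 shift [ 0.02 -0.08  3.04] turn [ 0.01 -0.01  0.01] pos [ 0.4883 -0.1305  0.1517] F [-0.1 -0.4 -0.1]
[[309.98589783 255.90292232]
 [311.29547354 225.10410913]]
```

View pics/w1.png

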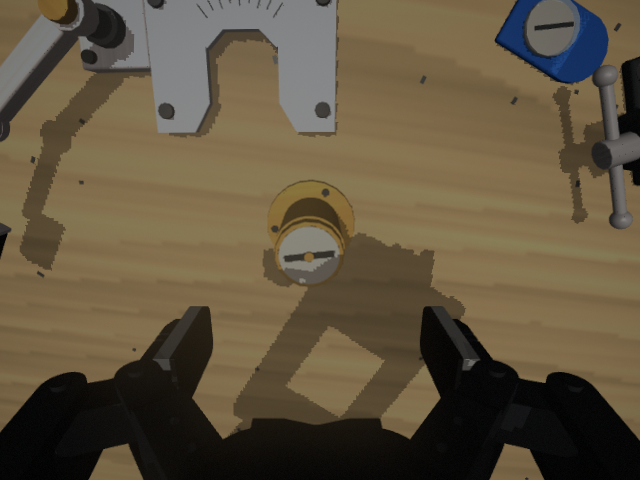

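The wrist view shows the dial at (309,256), within a pixel of where I predicted it, and the flange at (311,222). The gripper is lined up, so I'll descend and grip.

>>> carry_out(plan="0 -0.08 0 0 0 0;0 0 0.5 0 0 0;0 0 0.5 0 0 0;0 0 0.5 0 0 0;0 0 0.5 0 0 0;0 0 0.5 0 0 0;0 0 0.3 0 0 0;0 0 0.24 0 0 0")

```text
time_s: 2.82
eef_pos: [0.4872, -0.1262, 0.0284]
eef_rot: [-0.0, 0.998, 0.067, -0.001]
wrist_force: [-0.4, -0.4, 0.8]
opening: 1.0
grasp_force: 0.0
```

>>> carry_out(plan="0 0 0 0 0 0;0 0 0 0 0 0;0 0 0 0 0 0;0 0 0 0 0 0;0 0 0 0 0 0;0 0 0 0 0 0;0 0 0 0 0 0;0 0 0 0 0 0", claw=1)

```text
time_s: 3.48
eef_pos: [0.4891, -0.127, 0.031]
eef_rot: [0.001, 0.998, 0.067, 0.001]
wrist_force: [-0.6, 0.6, 6.3]
opening: 0.527
grasp_force: 61.8
```

```bash
python3 -c "
from h import *
need(*c2w(-.060,0),.03,A)
need(*c2w(0,0),.03,A)
from bench import ctrl
o=ctrl.get_obs();print(o['opening'],o['grasp_force'])"
```

```text
t 3.48 shift [ 1.44 -1.17  0.03] turn [ 0.01 -0.02  0.02] pos [ 0.4891 -0.127   0.031 ] F [-0.6  0.6  6.3]
t 3.48 shift [ 2.94 -1.16  0.03] turn [ 0.01 -0.02  0.02] pos [ 0.4891 -0.127   0.031 ] F [-0.6  0.6  6.3]
0.5274965110062719 61.782578229904175
```

>>> carry_out(plan="0 -0.2 0 0 0 0;0.1 -0.2 0 0 0 0;0.1 -0.2 0 0 0 0;0.1 -0.2 0 0 0 0;0.1 -0.2 0 0 0 0;0.1 -0.16 0 0 0 0;0 0 0 0 0 0;0 0 0 0 0 0")

```text
time_s: 4.15
eef_pos: [0.503, -0.0777, 0.031]
eef_rot: [0.001, 0.998, 0.068, 0.001]
wrist_force: [0.5, -0.2, 6.4]
opening: 0.523
grasp_force: 62.1
```

```bash
python3 - <<'E'
from h import *
from bench import ctrl
need(*c2w(-.060,0),.03,A)
need(*c2w(0,0),.03,A)
c=ctrl.camera("top"); im=np.ascontiguousarray(c["pixels"][:,:,::-1])
cv2.imwrite("pics/t2.png",cv2.resize(im[180:330,235:435],None,fx=4,fy=4,interpolation=cv2.INTER_CUBIC))
E
```

```text
t 4.15 shift [0.93 0.01 0.03] turn [ 0.01 -0.03  0.02] pos [ 0.503  -0.0777  0.031 ] F [ 0.5 -0.2  6.4]
t 4.15 shift [2.43 0.01 0.03] turn [ 0.01 -0.03  0.02] pos [ 0.503  -0.0777  0.031 ] F [ 0.5 -0.2  6.4]
```

View pics/t2.png

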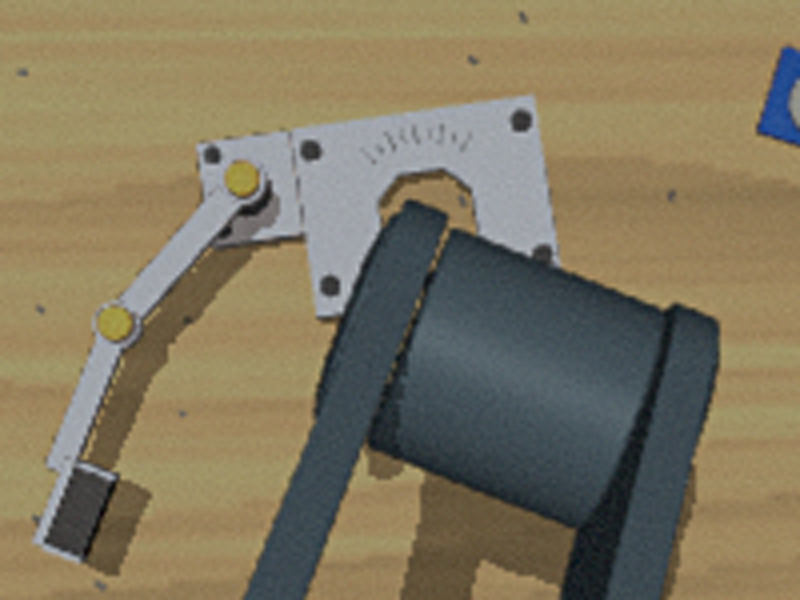

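The forearm hides the housing in this view, and the plate and deflector arm haven't moved. The lateral error is 0.4 mm, so I'll slide in.

>>> carry_out(plan="0.15 0.01 0 0 0 0;0.15 0 0 0 0 0;0.15 0 0 0 0 0;0.15 0 0 0 0 0;0.15 0 0 0 0 0;0.15 0 0 0 0 0;0 0 0 0 0 0;0 0 0 0 0 0")

```text
time_s: 4.87
eef_pos: [0.5356, -0.0733, 0.0312]
eef_rot: [0.0, 0.998, 0.068, -0.002]
wrist_force: [-14.0, -1.3, 20.6]
opening: 0.526
grasp_force: 63.5
```

>>> carry_out(plan="0.15 0 0 0 0 0;0.15 0 0 0 0 0;0.15 0 0 0 0 0;0.15 0 0 0 0 0;0.15 0 0 0 0 0;0.15 0 0 0 0 0;0 0 0 0 0 0;0 0 0 0 0 0")

```text
time_s: 5.53
eef_pos: [0.5701, -0.0687, 0.0319]
eef_rot: [0.0, 0.998, 0.068, -0.004]
wrist_force: [-21.4, -2.4, 30.0]
opening: 0.523
grasp_force: 64.8
```

>>> carry_out(plan="0.15 0 0 0 0 0;0.15 0 0 0 0 0;0.1 0 0 0 0 0;0.05 0 0 0 0 0;0.05 0 0 0 0 0;0 0 0 0 0 0;0 0 0 0 0 0;0 0 0 0 0 0")

```text
time_s: 6.2
eef_pos: [0.5797, -0.0673, 0.029]
eef_rot: [-0.001, 0.998, 0.068, -0.015]
wrist_force: [-51.0, -14.2, 41.6]
opening: 0.529
grasp_force: 51.7
```

```bash
python3 -c "
from h import *
need(*c2w(0,0),.03,A)"
```

```text
t 6.2 shift [ 0.5   0.01 -0.04] turn [-0.03  0.29  0.03] pos [ 0.5797 -0.0673  0.029 ] F [-51.  -14.2  41.6]
```

Resistance rose at 20 mm short of home, and the tool has tilted slightly. I'll take the load off and look before pushing further.

>>> carry_out(plan="-0.1 0 0 0 0 0;-0.1 0 0 0 0 0;-0.1 0 0 0 0 0;-0.05 0 0 0 0 0;0 0 0 0 0 0;0 0 0 0 0 0;0 0 0 0 0 0;0 0 0 0 0 0")

```text
time_s: 6.87
eef_pos: [0.5784, -0.0676, 0.0292]
eef_rot: [-0.0, 0.998, 0.067, -0.001]
wrist_force: [-3.2, -3.3, -4.5]
opening: 0.521
grasp_force: 52.2
```

```bash
python3 - <<'E'
from h import *
from bench import ctrl
need(*c2w(0,0),.03,A)
c=ctrl.camera("wrist"); im=np.ascontiguousarray(c["pixels"][:,:,::-1]); cv2.imwrite("pics/w3.png",im[:480]);np.savez("w3.npz",**c)
c=ctrl.camera("side"); im=np.ascontiguousarray(c["pixels"][:,:,::-1]); cv2.imwrite("pics/s3.png",cv2.resize(im[170:320,240:440],None,fx=4,fy=4,interpolation=cv2.INTER_CUBIC))
E
```

```text
t 6.87 shift [ 0.53  0.01 -0.02] turn [-0.    0.02  0.02] pos [ 0.5784 -0.0676  0.0292] F [-3.2 -3.3 -4.5]
```

View pics/w3.png

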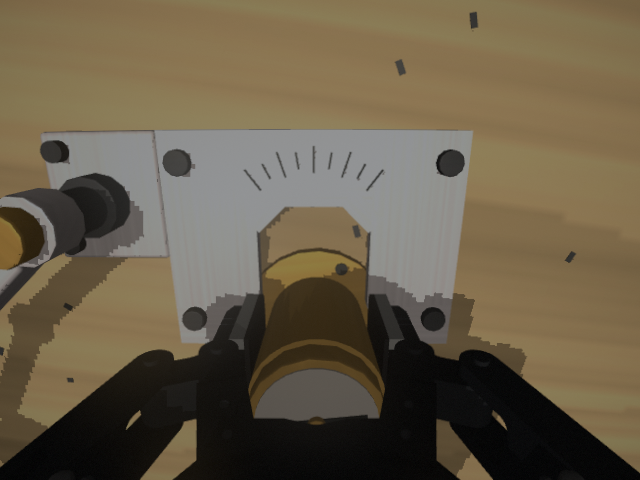

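View pics/s3.png

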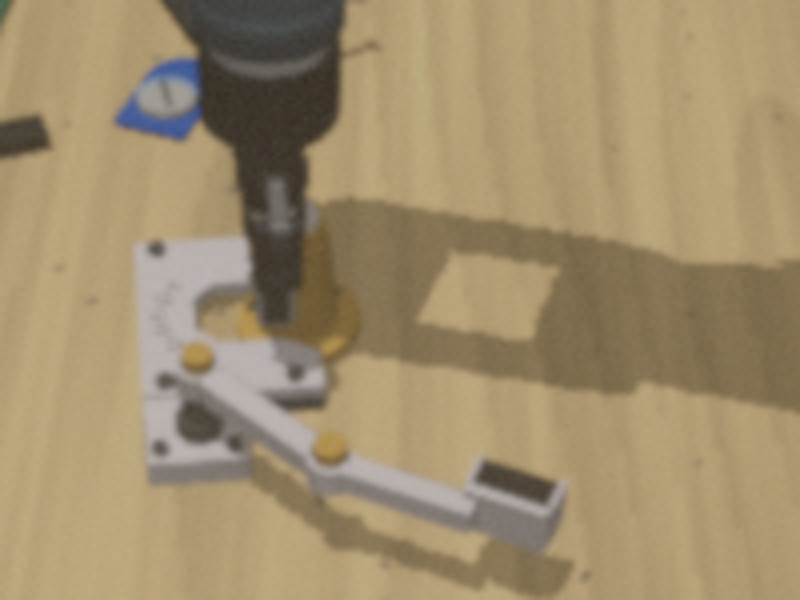

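The wrist view shows the flange's front edge inside the slot at about (314,250), with the pads now ahead of the barrel's middle. The side view shows the barrel trailing behind the fingers, so the grip slipped forward. I'll work out where the housing is.

```bash
python3 - <<'E'
from h import *
c=dict(np.load("w3.npz"))
R=np.array([[np.cos(A),-np.sin(A)],[np.sin(A),np.cos(A)]])
toc=lambda uv,z:((cast(c,uv,z)[:,:2]-O)@R*1000).round(1).tolist()
print("flange front",toc([[314,249]],.008),toc([[314,249]],.011))
print("slot end/corners",toc([[288,206],[340,206],[259,235],[369,235]],.019))
print("plate back corners",toc([[155,130],[473,130]],.019))
print("rim sides",toc([[250,395],[384,390]],.072))
print("barrel sides",toc([[272,310],[366,310]],.03))
E
```

```text
flange front [[0.6, 0.8]] [[1.7, 0.8]]
slot end/corners [[23.9, 11.9], [23.9, -10.4], [10.8, 25.0], [11.0, -23.5]]
plate back corners [[55.5, 65.6], [55.8, -64.0]]
rim sides [[-29.6, 22.0], [-27.4, -23.1]]
barrel sides [[-20.1, 19.0], [-20.0, -22.1]]
```

The housing is centred but about 36 mm short of home, because the pads slipped ahead by 15 mm. A high grip digs the flange edge in. I'll open, back out behind the barrel and push low from behind with part-closed fingers acting as a V.

>>> carry_out(plan="0 0 0 0 0 0;0 0 0 0 0 0;0 0 0 0 0 0;0 0 0 0 0 0;0 0 0 0 0 0;0 0 0 0 0 0;0 0 0 0 0 0;0 0 0 0 0 0", claw=-1)

```text
time_s: 7.63
eef_pos: [0.579, -0.0677, 0.0298]
eef_rot: [-0.0, 0.998, 0.067, 0.0]
wrist_force: [0.3, -0.4, -0.5]
opening: 1.002
grasp_force: 0.0
```

>>> carry_out(plan="-0.25 0 0 0 0 0;-0.25 0 0 0 0 0;-0.25 0 0 0 0 0;-0.25 0 0 0 0 0;-0.25 0 0 0 0 0;-0.25 0 0 0 0 0;-0.1 0 0 0 0 0;0 0 0 0 0 0")

```text
time_s: 8.3
eef_pos: [0.5145, -0.0763, 0.0296]
eef_rot: [-0.0, 0.998, 0.067, -0.0]
wrist_force: [0.9, -0.1, 0.1]
opening: 1.001
grasp_force: 0.0
```

>>> carry_out(plan="0 0 0 0 0 0;0 0 0 0 0 0;0 0 0 0 0 0;0 0 0 0 0 0;0 0 0 0 0 0;0 0 0 0 0 0;0 0 0 0 0 0;0 0 0 0 0 0", claw=0.3)

```text
time_s: 8.97
eef_pos: [0.5155, -0.0763, 0.0297]
eef_rot: [-0.0, 0.998, 0.067, -0.0]
wrist_force: [0.0, -0.5, 0.8]
opening: 0.351
grasp_force: 0.0
```

```bash
python3 - <<'E'
from h import *
from bench import ctrl
need(*c2w(-.028,0),.027,A); print(ctrl.get_obs()["opening"])
c=ctrl.camera("wrist"); im=np.ascontiguousarray(c["pixels"][:,:,::-1]); cv2.imwrite("pics/w4.png",im);np.savez("w4.npz",**c)
E
```

```text
t 8.97 shift [1.42 0.   0.07] turn [-0.    0.    0.02] pos [ 0.5155 -0.0763  0.0297] F [ 0.  -0.5  0.8]
0.3506442415796491
```

View pics/w4.png

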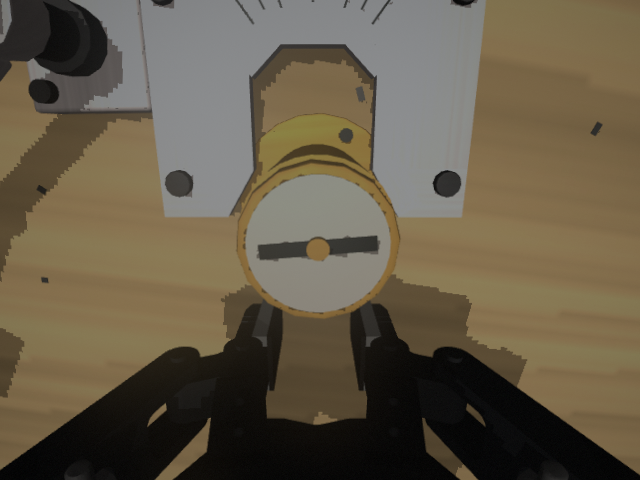

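The wrist view shows the housing upright and centred, with its dial at (318,247) and the two fingertips right behind it at (270,310) and (360,310). I'll push.

>>> carry_out(plan="0.1 0 0.05 0 0 0;0.1 0 0 0 0 0;0.1 0 0 0 0 0;0.1 0 0 0 0 0;0.1 0 0 0 0 0;0.1 0 0 0 0 0;0.1 0 0 0 0 0;0 0 0 0 0 0")

```text
time_s: 9.68
eef_pos: [0.5439, -0.0725, 0.0277]
eef_rot: [-0.0, 0.998, 0.067, 0.0]
wrist_force: [-1.4, -0.1, -1.1]
opening: 0.352
grasp_force: 0.7
```

>>> carry_out(plan="0.1 0 0 0 0 0;0.1 0 0 0 0 0;0.1 0 0 0 0 0;0.1 0 0 0 0 0;0.1 0 0 0 0 0;0.05 0 0 0 0 0;0 0 0 0 0 0;0 0 0 0 0 0")

```text
time_s: 10.35
eef_pos: [0.5656, -0.0696, 0.0278]
eef_rot: [0.0, 0.998, 0.067, 0.0]
wrist_force: [0.5, 0.0, 0.3]
opening: 0.352
grasp_force: 0.0
```

```bash
python3 - <<'E'
from h import *
need(*c2w(-.028,0),.027,A)
E
```

```text
t 10.35 shift [0.16 0.   0.02] turn [ 0.   -0.01  0.02] pos [ 0.5656 -0.0696  0.0278] F [0.5 0.  0.3]
```

Smooth, with almost no force. Next come small steps until the force shows contact with the slot's end.

>>> carry_out(plan="0.04 0 0 0 0 0;0.03 0 0 0 0 0;0.03 0 0 0 0 0;0.03 0 0 0 0 0;0.03 0 0 0 0 0;0 0 0 0 0 0;0 0 0 0 0 0;0 0 0 0 0 0")

```text
time_s: 11.02
eef_pos: [0.5715, -0.0687, 0.0277]
eef_rot: [-0.0, 0.998, 0.067, 0.0]
wrist_force: [-2.2, 0.1, 1.2]
opening: 0.35
grasp_force: 0.8
```

>>> carry_out(plan="0.03 0 0 0 0 0;0.03 0 0 0 0 0;0.03 0 0 0 0 0;0 0 0 0 0 0;0 0 0 0 0 0;0 0 0 0 0 0;0 0 0 0 0 0;0 0 0 0 0 0")

```text
time_s: 11.68
eef_pos: [0.5723, -0.0685, 0.0276]
eef_rot: [-0.0, 0.998, 0.068, -0.003]
wrist_force: [-12.6, -3.4, 10.2]
opening: 0.353
grasp_force: 8.2
```

```bash
python3 - <<'E'
from h import *
from bench import ctrl
need(*c2w(-.028,0),.027,A)
c=ctrl.camera("wrist"); im=np.ascontiguousarray(c["pixels"][:,:,::-1]); cv2.imwrite("pics/w5.png",im);np.savez("w5.npz",**c)
hsv=cv2.cvtColor(im,cv2.COLOR_BGR2HSV)
m=cv2.inRange(hsv,(0,0,110),(180,50,255)); m[:180]=0; m[:,:240]=0;m[:,410:]=0;m[340:]=0
cs=max(cv2.findContours(m,0,1)[0],key=cv2.contourArea); (u,v),r=cv2.minEnclosingCircle(cs)
R=np.array([[np.cos(A),-np.sin(A)],[np.sin(A),np.cos(A)]])
print(u,v,r,((cast(c,(u,v),.082)[:,:2]-O)@R*1000).round(1), "pred",proj(c,[[*O,.082]]))
E
```

```text
t 11.68 shift [-0.01  0.    0.01] turn [-0.01  0.06  0.02] pos [ 0.5723 -0.0685  0.0276] F [-12.6  -3.4  10.2]
316.0896911621094 313.810546875 69.28443908691406 [[ 2.  -0.3]] pred [[315.01762847 320.18477599]]
```

View pics/w5.png

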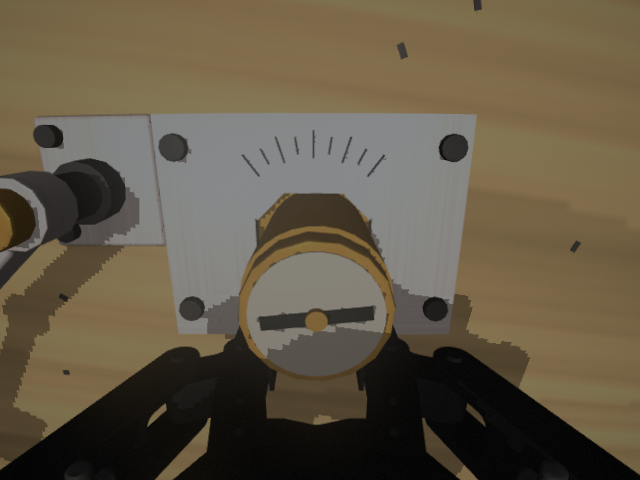

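The housing is home. The wrist view shows the dial hub at (316,320), against (315,320) predicted for the seated pose. The force also rose to about 13 N with no further movement. I'll back off, rise and shut the fingers.

>>> carry_out(plan="-0.1 0 0 0 0 0;-0.2 0 0 0 0 0;-0.4 0 0 0 0 0;-0.5 0 0 0 0 0;0 0 -0.6 0 0 0;0 0 -0.8 0 0 0;0 0 -0.8 0 0 0;0 0 -0.5 0 0 0")

```text
time_s: 12.4
eef_pos: [0.5287, -0.0752, 0.139]
eef_rot: [0.001, 0.998, 0.067, 0.002]
wrist_force: [0.9, 0.0, -0.2]
opening: 0.348
grasp_force: 0.0
```

>>> carry_out(plan="0 -0.6 0 0 0 0;0.2 -0.8 0 0 0 0;0.4 -0.8 0 0 0 0;0.5 -0.8 0 0 0 0;0.5 -0.8 0 0 0 0;0.4 -0.5 0 0 0 0;0 0 0 0 0 0;0 0 0 0 0 0", claw=1)

```text
time_s: 13.07
eef_pos: [0.5838, 0.1078, 0.1356]
eef_rot: [-0.0, 0.998, 0.069, 0.0]
wrist_force: [-0.1, 0.6, -0.9]
opening: -0.001
grasp_force: 0.0
```

```bash
python3 - <<'E'
from h import *
from bench import ctrl
need(*c2w(.006,.173),.045,A); print(ctrl.get_obs()["opening"])
c=ctrl.camera("side")
E0=[-.0375,.1635];u=np.array([np.cos(2.634),np.sin(2.634)])
im=np.ascontiguousarray(c["pixels"][:,:,::-1]);cv2.imwrite("pics/s6.png",cv2.resize(im[170:320,240:440],None,fx=4,fy=4,interpolation=cv2.INTER_CUBIC))
E
```

```text
t 13.07 shift [-0.04  0.01  2.26] turn [ 0.   -0.01  0.05] pos [0.5838 0.1078 0.1356] F [-0.1  0.6 -0.9]
-0.000537065349788734
```

View pics/s6.png

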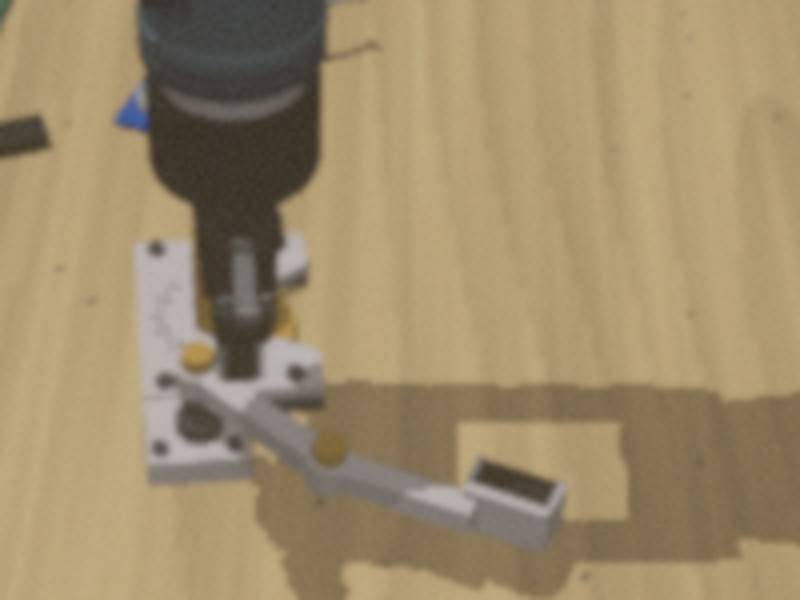

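The fingers hang over the far side of the inner bar, clear of it, and the arm and plate are unmoved. That was my tenth picture, so I'll check by numbers from here. Next I'll descend and swing the inner bar.

>>> carry_out(plan="0 0 0.3 0 0 0;0 0 0.4 0 0 0;0 0 0.4 0 0 0;0 0 0.4 0 0 0;0 0 0.4 0 0 0;0 0 0.35 0 0 0;0 0 0 0 0 0.05;0 0 0 0 0 0")

```text
time_s: 13.78
eef_pos: [0.5822, 0.1053, 0.0444]
eef_rot: [-0.0, 0.998, 0.064, -0.001]
wrist_force: [-0.6, 0.4, 0.2]
opening: 0.002
grasp_force: 0.0
```

>>> carry_out(plan="-0.06 0.09 0 0 0 0;-0.06 0.09 0 0 0 0;-0.06 0.09 0 0 0 0;-0.06 0.09 0 0 0 0;-0.06 0.09 0 0 0 0;-0.06 0.09 0 0 0 0;-0.06 0.09 0 0 0 0;-0.06 0.09 0 0 0 0")

```text
time_s: 14.45
eef_pos: [0.5678, 0.0753, 0.0457]
eef_rot: [-0.0, 0.998, 0.065, -0.0]
wrist_force: [-1.2, 3.1, 0.6]
opening: -0.001
grasp_force: 1.3
```

>>> carry_out(plan="-0.06 0.09 0 0 0 0;-0.06 0.09 0 0 0 0;-0.06 0.09 0 0 0 0;-0.06 0.09 0 0 0 0;-0.06 0.08 0 0 0 0;-0.06 0.06 0 0 0 0;-0.06 0.05 0 0 0 0;0 0 0 0 0 0")

```text
time_s: 15.12
eef_pos: [0.5538, 0.0508, 0.0456]
eef_rot: [0.0, 0.998, 0.065, -0.0]
wrist_force: [-1.0, -0.1, -0.4]
opening: -0.001
grasp_force: 0.0
```

```bash
cat > look.py <<'E'
from h import *
from bench import ctrl
c=ctrl.camera("top"); np.savez("last.npz",**c); im=np.ascontiguousarray(c["pixels"][:,:,::-1])
hsv=cv2.cvtColor(im,cv2.COLOR_BGR2HSV)
R=np.array([[np.cos(A),-np.sin(A)],[np.sin(A),np.cos(A)]])
m=cv2.inRange(hsv,(18,130,80),(32,255,255))
n,l,s,ce=cv2.connectedComponentsWithStats(m)
for i in range(1,n):
    if s[i,4]>12 and 190<ce[i][1]<330 and 235<ce[i][0]<420: print("brass",s[i],ce[i].round(1),((cast(c,ce[i],.076)[:,:2]-O)@R*1000).round(1))
m=cv2.inRange(hsv,(0,0,100),(180,45,255))
n,l,s,ce=cv2.connectedComponentsWithStats(m)
for i in range(1,n):
    if s[i,4]>40 and 190<ce[i][1]<340 and 225<ce[i][0]<420: print("grey",s[i],ce[i].round(1),((cast(c,ce[i],.066)[:,:2]-O)@R*1000).round(1))
E
python3 - <<'E'
from look import *
need(*c2w(-.034,.1145),.045,A)
E
```

```text
brass [330 221  25  30 259] [341.5 241.4] [[-21.6   6.2]]
grey [ 317  204   59   55 1659] [346.  227.2] [[ 6.4 -7.7]]
grey [335 220  19  19 245] [343.7 229.3] [[ 2.9 -2.5]]
grey [308 293  26  33 169] [315.8 308.3] [[-144.5   75.3]]
t 15.17 shift [-0.11  0.17  0.01] turn [ 0.    0.01 -0.04] pos [0.5539 0.051  0.0455] F [ 0.3  0.2 -0.3]
```

>>> carry_out(plan="-0.05 0.05 0 0 0 0;-0.05 0.05 0 0 0 0;0 0.05 0 0 0 0;0 0.02 0 0 0 0;0 0 0 0 0 0;0 0 0 0 0 0;0 0 0 0 0 0;0 0 0 0 0 0")

```text
time_s: 15.83
eef_pos: [0.5508, 0.0445, 0.0456]
eef_rot: [-0.0, 0.998, 0.065, -0.001]
wrist_force: [-2.9, 4.8, 2.0]
opening: 0.0
grasp_force: 2.3
```

>>> carry_out(plan="0 0.03 0 0 0 0;0 0.03 0 0 0 0;0 0.03 0 0 0 0;0 0 0 0 0 0;0 0 0 0 0 0;0 0 0 0 0 0;0 0 0 0 0 0;0 0 0 0 0 0")

```text
time_s: 16.5
eef_pos: [0.5508, 0.0441, 0.0456]
eef_rot: [-0.003, 0.998, 0.065, -0.001]
wrist_force: [-3.5, 17.5, 5.5]
opening: -0.003
grasp_force: 9.1
```

```bash
python3 - <<'E'
from look import *
need(*c2w(-.034,.1145),.045,A)
print(proj(c,[[*O,.082],[*c2w(-.07,.092),.076]]))
E
```

```text
brass [330 220  25  31 261] [341.3 241.2] [[-21.1   6.5]]
grey [ 314  204   62   54 1395] [350.5 225.7] [[  8.1 -17.2]]
grey [335 220  19  19 244] [343.7 229.3] [[ 2.9 -2.4]]
grey [313 290  29  33 173] [322.6 305.7] [[-141.4   61.3]]
t 16.55 shift [-0.    0.01  0.01] turn [-0.05  0.01 -0.03] pos [0.5508 0.0441 0.0456] F [-3.3 17.5  5.5]
[[343.07516789 229.86332124]
 [301.96706126 271.90065562]]
```

The inner bar is at its stop, with 17 N at exactly the predicted position, and the housing is still seated. I'll move round to the outer bar.

>>> carry_out(plan="0 -0.1 0 0 0 0;0 -0.3 0 0 0 0;0 0 -0.5 0 0 0;0 0 -0.8 0 0 0;0 0 -0.3 0 0 0;-0.4 0 0 0 0 0;-0.6 0 0 0 0 0;-0.6 0 0 0 0 0")

```text
time_s: 17.22
eef_pos: [0.4864, 0.0478, 0.11]
eef_rot: [0.001, 0.998, 0.065, 0.001]
wrist_force: [-0.9, -0.5, 0.0]
opening: 0.004
grasp_force: 0.0
```

>>> carry_out(plan="-0.6 0 0 0 0 0;-0.45 0.2 0 0 0 0;0 0.2 0 0 0 0;0 0 0 0 0 0;0 0 0 0 0 0;0 0 0 0 0 0;0 0 0 0 0 0;0 0 0 0 0 0")

```text
time_s: 17.88
eef_pos: [0.4472, 0.0271, 0.1096]
eef_rot: [0.0, 0.998, 0.065, 0.0]
wrist_force: [0.3, -0.5, 0.2]
opening: -0.001
grasp_force: 0.0
```

```bash
python3 - <<'E'
from look import *
need(*c2w(-.140,.115),.045,A)
np.savez
p=(0)
E
```

```text
brass [292 221   8   8  52] [295.2 224.4] [[25.1 91.9]]
brass [330 221  25  30 253] [341.4 241.3] [[-21.5   6.2]]
brass [299 268   8   8  49] [302.1 271.7] [[-69.6  91.7]]
grey [ 284  204   92   84 2845] [328.4 231.6] [[ 2.6 28.6]]
grey [335 220  19  19 244] [343.7 229.3] [[ 2.9 -2.4]]
t 17.93 shift [-0.03 -0.08  1.61] turn [-0.    0.   -0.03] pos [0.447  0.0271 0.1096] F [-1.1 -0.3 -0. ]
```

The elbow knob is at (-69.6, 91.7) mm in cradle axes, so the inner bar is fully round. I'll descend beside the outer bar and fold it.

>>> carry_out(plan="0 0 0.4 0 0 0;0 0 0.5 0 0 0;0 0 0.4 0 0 0;0 0 0.3 0 0 0;0.06 0.14 0 0 0 0;0.06 0.14 0 0 0 0;0.06 0.14 0 0 0 0;0 0 0 0 0 0")

```text
time_s: 18.6
eef_pos: [0.4578, 0.0099, 0.0468]
eef_rot: [0.0, 0.998, 0.064, 0.001]
wrist_force: [0.4, 0.2, 0.3]
opening: 0.001
grasp_force: 0.0
```

>>> carry_out(plan="0.08 0.09 0 0 0 0;0.08 0.09 0 0 0 0;0.08 0.09 0 0 0 0;0.08 0.09 0 0 0 0;0.08 0.08 0 0 0 0;0.08 0.08 0 0 0 0;0.08 0.08 0 0 0 0;0 0 0 0 0 0")

```text
time_s: 19.27
eef_pos: [0.4826, -0.0105, 0.0459]
eef_rot: [0.0, 0.998, 0.065, 0.001]
wrist_force: [-0.3, 0.9, -0.2]
opening: -0.0
grasp_force: 0.1
```

>>> carry_out(plan="0.08 0.08 0 0 0 0;0.08 0.08 0 0 0 0;0.08 0.08 0 0 0 0;0.08 0.08 0 0 0 0;0.06 0.06 0 0 0 0;0 0 0 0 0 0;0 0 0 0 0 0;0 0 0 0 0 0")

```text
time_s: 19.93
eef_pos: [0.4988, -0.0231, 0.0459]
eef_rot: [0.0, 0.998, 0.065, 0.0]
wrist_force: [0.7, -0.7, 0.8]
opening: -0.002
grasp_force: 0.0
```

```bash
python3 - <<'E'
from look import *
need(*c2w(-.088,.0545),.045,A)
E
```

```text
brass [292 221   8   8  51] [295.2 224.4] [[25.2 92.1]]
brass [330 220  25  31 243] [341.7 240.7] [[-20.4   5.5]]
grey [ 284  204   92   49 2230] [334.  225.1] [[14.1 15.6]]
grey [335 220  19  19 245] [343.7 229.3] [[ 2.8 -2.5]]
t 19.98 shift [0.16 0.01 0.02] turn [ 0.   -0.01 -0.03] pos [ 0.4987 -0.023   0.0459] F [-0.5  0.   0.4]
```

Another 6 mm along x, in small steps until the force rises.

>>> carry_out(plan="0.04 0 0 0 0 0;0.04 0 0 0 0 0;0.04 0 0 0 0 0;0.04 0 0 0 0 0;0 0 0 0 0 0;0 0 0 0 0 0;0 0 0 0 0 0;0 0 0 0 0 0")

```text
time_s: 20.65
eef_pos: [0.5049, -0.0219, 0.0458]
eef_rot: [-0.0, 0.998, 0.065, 0.0]
wrist_force: [-0.6, -0.7, 0.2]
opening: -0.001
grasp_force: 0.0
```

>>> carry_out(plan="0.03 0 0 0 0 0;0.03 0 0 0 0 0;0.02 0 0 0 0 0;0 0 0 0 0 0;0 0 0 0 0 0;0 0 0 0 0 0;0 0 0 0 0 0;0 0 0 0 0 0")

```text
time_s: 21.32
eef_pos: [0.5052, -0.0218, 0.0454]
eef_rot: [-0.0, 0.998, 0.065, -0.003]
wrist_force: [-11.7, -4.3, 9.1]
opening: 0.001
grasp_force: 6.1
```

```bash
python3 - <<'E'
from h import *
need(*c2w(-.088,.0545),.045,A)
E
```

```text
t 21.32 shift [-0.01  0.02  0.01] turn [-0.01  0.06 -0.03] pos [ 0.5052 -0.0218  0.0454] F [-11.7  -4.3   9.1]
```

The outer bar is at its stop at the predicted position. I'll back off and retreat.

>>> carry_out(plan="-0.1 0 0 0 0 0;-0.3 0 0 0 0 0;-0.5 0 0 0 0 0;-0.5 0 -0.3 0 0 0;0 0 -0.8 0 0 0;0 0 -0.8 0 0 0;0 0 -0.8 0 0 0;0 0 -0.8 0 0 0")

```text
time_s: 21.98
eef_pos: [0.4523, -0.0287, 0.1873]
eef_rot: [-0.0, 0.998, 0.065, 0.001]
wrist_force: [0.6, -0.6, 0.3]
opening: -0.003
grasp_force: 0.0
```

>>> carry_out(plan="-0.5 0 -0.5 0 0 0;-0.5 0.5 0 0 0 0;0 0.7 0 0 0 0;0 0.8 0 0 0 0;0 0.8 0 0 0 0;0 0.8 0 0 0 0;0 0.5 0 0 0 0;0 0 0 0 0 0")

```text
time_s: 22.65
eef_pos: [0.4346, -0.2004, 0.2061]
eef_rot: [0.001, 0.998, 0.063, 0.001]
wrist_force: [0.2, 0.5, -0.7]
opening: 0.004
grasp_force: 0.0
```

```bash
python3 - <<'E'
from look import *
need(.4,-.1,.2,A)
print("pred dial,elbow",proj(c,[[*O,.082],[*c2w(-.07,.092),.076]]))
# bright outer bar midline along 20..65 mm from the elbow
m=cv2.inRange(hsv,(0,0,100),(180,45,255))
p=np.argwhere(m)[:,::-1]; X=(cast(c,p,.066)[:,:2]-O)@R*1000
k=(abs(X[:,0]+70)<12)&(X[:,1]<75)&(X[:,1]>30); f=np.polyfit(X[k,1],X[k,0],1); print("bar x=",f, k.sum())
d=cv2.inRange(hsv,(0,0,0),(180,255,75)); p=np.argwhere(d)[:,::-1]; X=(cast(c,p,.072)[:,:2]-O)@R*1000
k=(X[:,0]>-75)&(X[:,0]<-25)&(abs(X[:,1])<35); print("magnet dark",X[k].mean(0),np.percentile(X[k],[2,98],axis=0),k.sum())
E
```

```text
brass [292 221   8   8  51] [295.2 224.4] [[25.2 92.1]]
brass [330 222  25  30 254] [341.5 241.5] [[-21.8   6.2]]
brass [298 268   9   8  51] [301.9 271.7] [[-69.6  92. ]]
grey [ 284  204   92   74 3086] [329.1 233.8] [[-2.1 27.9]]
grey [335 220  19  19 244] [343.7 229.3] [[ 2.8 -2.5]]
t 22.7 shift [-0.53 -2.55  0.14] turn [ 0.   -0.01 -0.06] pos [ 0.4341 -0.1983  0.2057] F [-0.6  0.1  0.2]
pred dial,elbow [[343.07516789 229.86332124]
 [301.96706126 271.90065562]]
bar x= [-4.77598127e-03 -6.91818422e+01] 154
magnet dark [-50.06505422  -0.47415108] [[-67.5277774  -17.9946246 ]
 [-25.97088639  18.12483694]] 205
```

Everything checks out: the elbow knob is where the closed pose puts it, the outer bar is square to within 0.005 rad, and the dial is at its seated position.

```bash
python3 -c "
from bench import ctrl
print(ctrl.hand_in())"
```

```text
the job is handed in; nothing more can be done
None
```

The job is handed in at about 23 s: the housing is home in the slot, and the inner bar then the outer bar were swung to their stops, though during the first, gripped push the housing jammed and the flange edge seemed to dig in, so I can't rule out a slight tilt before I finished by pushing from behind.

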